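# Torque the pump's priming plug with a break-over wrench

## Robot

A 7-joint arm with a two-finger parallel gripper is mounted at the origin on the work surface. World frame = base frame: x ahead of the robot, y to its left, z up, the work surface at z = 0. Lengths are in m, angles in rad, forces in N, time in s.
With the tool pointing down it reaches from about 0.4 to 0.85 m from the base axis. Payload 10.4 kg.
Tool frame: the origin (TCP) lies at the very end of the fingers, on their centre line; the grasp point (between the pads) lies 19 mm behind it; x points along the fingers, y is the direction in which the jaws open and shut, and the axes are right-handed (so a half turn about x gives the same grasp; the last joint's range is limited). The gripper opens to 85 mm and grips with 20 to 120 N. Pads are 22 mm wide; open, the fingers measure 114 mm over their backs; the gripper's body (76 mm by 85 mm) begins 54 mm behind the grasp point. The pads swing forward as they close: fully open they stand 13 mm farther back than shut.
Start: joints at [-1.208, 0.332, -0.065, 1.46, 0.022, 1.35, -0.088], TCP at [0.235, 0.579, 0.231] pointing down, gripper open.
Joint ranges: [-2.6, 2.6], [-0.5, 2.12], [-1.47, 1.34], [0.16, 2.42], [-1.27, 4.41], [0.06, 2.06], [-2.6, 2.6]. Speed limits (rad/s): [2.22, 2.22, 2.79, 2.79, 3.14, 3.14, 3.14].

## Interface

Orientations are given as a unit quaternion [x, y, z, w].
In Python, from workcell import monitor, camera, ticket, regions_of gives the robot as it stands.
- The arm moves only by the tool step_arm, never from a script. Its argument "increments" is a list of rows, each a list of 5 numbers: the finger opening in m, from 0 to 0.0854, then the shift along the world's x, y, z in m, then the turn about the world's z in rad. A call has 1 to 12 rows; each row shifts and turns the commanded pose from where the row before left it; what a row does not reach is not made up. A row lasts 1/12 s, in which the tool goes at most 41.7 mm and 7.16 degrees, less where a joint would pass 70% of its speed; a pose out of reach is approached as far as the arm can. A call with a gripper value outside its range is refused whole. The fingers move at their own pace and stop on an object; "force" is the grip in N (left out, the last holds). Time passes only in rows, so rows that do not move let the fingers close. It gives the time, the measured TCP pose, the force and the opening at its end, in the units of the state.
- monitor.get_obs(): the state, without advancing time (a new reading comes with each control period).
- camera(name): name is "side" or "top"; returns a dict with "color" (480x640x3 uint8, red, green, blue), "range_z" (480x640 float32, m along the optical axis (not along the pixel's ray), 0 where there is no reading), "fx", "fy", "cx", "cy" (pixels), "cam_to_world" (4x4, takes a point from camera to world coordinates). Camera axes: x right, y up, looking along -z (the intrinsics and any distortion apply to the point x, -y, -z); pixel columns grow to the right and rows downward; lengths in m; the calibration is good to about 2 mm. A picture is of the moment at which its call begins.
- ticket.hand_in(): hands the job in, once; it reports no verdict.
Trained networks look in a picture, given as the dict that the camera call returned (one of the last four; its "shot" number tells which), for a name from the list of things; names that differ only in an ending like _2 or _b are one class to them, and where a whole thing is asked for, a point or a joint stands for the part that bears it (a point fixed in the world has none). Each returns a list of dicts, best first, with "p" (0 to 1); they miss things now and then, are a little off and sometimes report something else, mostly with a low value. They report only what shows in the picture. A call takes as long as a camera call.
- regions_of(picture, query): "region" (480x640 bool, what is visible of it) and "centre" ([row, column] in pixels, amid what is visible of it).
The state is a dict: "clock": time; "joint_pos": joint angles; "joint_velocities": joint speeds; "tau": joint torques, N m; "position": TCP position; "ee_rot": TCP orientation; "ft_force": force on the tool from outside, world axes, zero at the start; "torque": the same for the moment, N m; "grip_width": opening from 0.0 (shut) to 1.0 (fully open).
Only numpy, scipy, OpenCV 4.12 (cv2) and the standard library are available. Lean on these libraries where they do the work, as an engineer would, in place of code of your own. Each camera call takes 0.05 s, during which the arm holds its last target. There are 200 camera calls.

## Task

The square-headed priming plug on top of the water pump has only been run in by hand. Take the break-over torque wrench from its tray, seat its socket gently and fully home on the plug, and pull the handle clockwise until the hinge breaks over, stopping there and not bending it through to its stop. Then lift the wrench off, lay it gently back in its tray with the socket in the pocket and the handle in the cradle, and leave everything else on the slab where it is.

Things in the scene. Friction and masses are not known exactly. Their poses are not given: they have to be found in the camera images.
- wrench: break-over torque wrench, 0.55 kg, 290 mm long, 60 mm high. Origin: middle of the socket's mouth; z up, x along the straight handle to its end. The socket, a steel drum 46 mm across, has a 28 mm square hole 18 mm deep, open downwards, sides along x and y. Handle axis 44 mm above the mouth, hinge pin at x = 32 mm, slim steel tube to x = 120 mm, rubber grip to 270 mm; balances near x = 125 mm
- wrench_grip (a point): point on the handle's axis 150 mm from the socket's axis, 30 mm inside the near end of the black flat-sided rubber grip, which is 26 mm wide and 28 mm high. It turns with the handle
- wrench_handle (a joint): bend of the handle at its hinge, rad: 0 straight, grows as it is pulled clockwise (from above) past the head; stop at 0.35. Straight until a sideways pull of about 13.5 N at wrench_grip (16 N at 130 mm, 9.5 N at 200 mm from the socket's axis; less if the hand also twists), then it breaks over: it gives way and resists up to 40 per cent less. It springs straight when let go
- plug (a joint): turn of the brass plug, rad, tightening (clockwise from above) positive. It starts anywhere between -0.15 and 0.35, gets stiffer as it turns and comes to the wrench's set torque somewhere within the next rad; where cannot be told beforehand. It stays where it is left unless turned back. Only the wrench can turn it. The socket has about 0.08 rad of play on it either way
- plug_seat (a point): on the plug's vertical axis, on top of its round collar (50 mm across, 156 mm above the slab), where the socket's mouth comes to rest. x and y lie along the sides of the square head and turn with it: 26 mm square, 14 mm high, greased, the uppermost 4 mm chamfered to 20 mm. The socket goes on in any of four ways, 90 degrees apart
- pump: electric water pump, fixed. Origin on the slab below the plug; x along the shaft to the motor's end at 280 mm, y to the side without pipes. Casing 150 mm high, motor 138 mm high, terminal box on it 168 mm high; white pipes leave towards -x (elbow at 105 mm, 97 mm high) and -y (122 mm high, to 240 mm)
- tray: shallow grey plastic tray for the wrench, 370 by 116 mm, rim 22 mm high, fixed. Origin on the slab below the socket's place; x along the wrench to its handle's end. Socket pocket about the origin 54 mm square, walls 26 mm high; handle cradle at x = 234 to 262 mm: bed 38 mm high, 38 mm wide between cheeks 54 mm high
- tray_pocket (a point): middle of the pocket's floor, 8 mm above the slab: the wrench's origin lies here when it is in its tray, its x along the tray's x
- tiffin: bystander: stainless steel tiffin carrier of three tiers with clips and a carrying handle, 116 mm across, 228 mm high; origin under its middle
- tumbler: bystander: steel tumbler, 74 mm across, 95 mm high; origin under its middle
- brush: bystander: plastic scrubbing brush with a bow handle, 150 by 48 mm, 63 mm high; origin under its middle
- spanner: bystander: flat combination spanner lying on the slab, 200 mm long, 8 mm high; origin under its middle
- screwdriver: bystander: wood-handled screwdriver lying on the slab, 190 mm long, 26 mm high; origin under its middle
- tape: bystander: small ring of thread tape, 56 mm across, 15 mm high; origin under its middle
- elbow: bystander: brass pipe elbow, about 50 mm, 48 mm high; origin under its upright leg
- soap_dish: bystander: soap dish with a bar of soap, 120 by 85 mm, 31 mm high; origin under its middle

How it is judged:
On the way, in this order (a step that is already met when the one before it is completed fails the run):
1. the socket is fully home on the plug, the handle not yet broken over (horizontal distance between wrench and plug_seat below 0.004 m and z of wrench in the frame of plug_seat below 0.006 m and angle between wrench's own z axis and vertical below 0.2 rad and value of joint wrench_handle below 0.05 rad), for 0.1 s.
2. the handle has broken over (bent 0.08 rad or more) with the socket home on the plug (horizontal distance between wrench and plug_seat below 0.004 m and z of wrench in the frame of plug_seat below 0.006 m and angle between wrench's own z axis and vertical below 0.2 rad and value of joint wrench_handle above 0.08 rad), for 0.05 s.
At the end, for the whole second after the job is handed in: The wrench lies still and straight in its tray, released: its socket within 10 mm of the pocket's middle and on its floor (5 mm), level and along the tray (0.06 and 0.08 rad), the handle in the cradle; the plug is still tight (its joint at 0.4 rad or more) (horizontal distance between wrench and tray_pocket below 0.01 m and z of wrench in the frame of tray_pocket below 0.005 m and angle between wrench's own z axis and vertical below 0.06 rad and angle between the x axis of wrench and the x axis of tray, either way round below 0.08 rad and x of wrench_grip in the frame of tray_pocket above 0.1 m and value of joint wrench_handle below 0.05 rad and value of joint plug above 0.4 rad and linear speed of wrench below 0.02 m/s); the robot touches nothing.
It fails at once if the handle is bent through towards its stop (over 0.30 rad) (value of joint wrench_handle above 0.3 rad).
It fails at once if the socket is rammed down on the plug: more than 40 N between wrench and pump before it has slipped over the head (contact force between wrench and pump above 40 N and z of wrench in the frame of plug_seat above 0.011 m).
It fails at once if the wrench is dropped or pressed into its tray (over 60 N) (contact force between wrench and tray above 60 N).
It fails at once if a bystander is moved more than 30 mm (distance of any of tiffin, tumbler, brush, spanner, screwdriver, tape, elbow, soap_dish from where it was at the start of the episode above 0.03 m).
It also fails if it takes over 72 s, if anything falls off the work surface, if the arm or the gripper's body presses on something with over 40 N, if the wrist force passes 120 N, or if a joint passes its speed limit or range.

## Working session

There is one attempt and no reset: what is moved stays moved. The work goes in short steps, Python scripts to look and compute and a tool call to move; the robot and the scene stay as the last step left them, time stands still between calls to the robot, and variables do not carry over. Pictures are saved under pics/ and viewed, about 8 in all and at most 12, crops included, and the job is handed in when it is done.

Besides the shell and the picture viewer there is one more tool, called as name(argument=value, ...) on one line, values as JSON. step_arm: Moves the arm, as the interface text tells. Its arguments: {"type":"object","properties":{"increments":{"type":"array"},"force":{"type":"number"}},"required":["increments"]}

```bash
mkdir -p pics; cat > h.py <<'E'
import numpy as np, cv2
from workcell import monitor, camera, ticket, regions_of
def cloud(p):
    z=p["range_z"]; v,u=np.mgrid[0:480,0:640]
    P=np.stack([(u-p["cx"])/p["fx"]*z,-(v-p["cy"])/p["fy"]*z,-z,np.ones_like(z)],-1)
    W=(P@np.array(p["cam_to_world"]).T)[...,:3]; W[z==0]=np.nan; return W
def save(p,n,crop=None,s=1):
    im=p["color"][...,::-1]
    if crop: r0,r1,c0,c1=crop; im=im[r0:r1,c0:c1]
    cv2.imwrite("pics/"+n,cv2.resize(im,None,fx=s,fy=s,interpolation=cv2.INTER_CUBIC))
E
python3 - <<'E'
from h import *
t=camera("top"); s=camera("side")
print({k:(v.shape if hasattr(v,'shape') else v) for k,v in t.items()})
im=np.hstack([t["color"],s["color"]])[...,::-1]
save(t,"t0.png");save(s,"s0.png")
print(monitor.get_obs())
for n,p in(("top",t),("side",s)):
    W=cloud(p)
    for q in ["wrench","wrench_grip","plug","pump","tray"]:
        for r in regions_of(p,q)[:2]:
            m=r["region"]; w=W[m]; w=w[~np.isnan(w[:,0])]
            print(n,q,round(r["p"],2),np.round(r["centre"]),m.sum(),np.round(np.median(w,0),3) if len(w) else None, np.round(w.min(0),3) if len(w) else '',np.round(w.max(0),3) if len(w) else '')
E
```

```text
{'color': (480, 640, 3), 'range_z': (480, 640), 'fx': 466.155751116784, 'fy': 466.155751116784, 'cx': 322.0087672147466, 'cy': 237.58706245730943, 'cam_to_world': (4, 4), 'shot': 1}
{'clock': 0.1, 'joint_pos': array([-1.20758623,  0.33282024, -0.06465422,  1.46085748,  0.02158902,
        1.34991651, -0.08849526]), 'joint_velocities': array([ 0.0002047 , -0.00058312,  0.0006212 , -0.00172273, -0.00087834,
       -0.00033068,  0.00050262]), 'tau': array([ 1.23152302e-03, -6.26739407e+01,  4.91735630e-02, -3.92434001e+01,
        1.62181602e-02,  6.91687834e-03, -2.09183617e-05]), 'position': array([0.23509038, 0.57873168, 0.23058809]), 'ee_rot': array([ 0.13511027,  0.69405568, -0.13602485,  0.69392302]), 'ft_force': array([-0.09397949, -0.43971425,  0.09998381]), 'torque': array([0.00527771, 0.01061837, 0.01312484]), 'grip_width': 0.9979646118607429}
top wrench 0.82 [281. 232.] 1108 [0.43  0.265 0.064] [0.406 0.105 0.004] [0.463 0.414 0.073]
top wrench_grip 0.69 [288. 222.] 934 [0.427 0.3   0.064] [0.404 0.154 0.003] [0.45  0.415 0.073]
top plug 0.88 [260. 399.] 319 [ 0.485 -0.161  0
[... 326 characters left out ...]
[0.506 0.454 0.068]
top tray 0.55 [217. 314.] 171 [0.615 0.047 0.016] [0.586 0.021 0.004] [0.639 0.069 0.025]
side wrench 0.92 [223. 267.] 856 [0.429 0.227 0.061] [ 0.403  0.102 -0.003] [0.463 0.496 0.072]
side wrench_grip 0.6 [252. 361.] 214 [0.683 0.089 0.021] [ 0.645  0.054 -0.003] [0.728 0.151 0.029]
side wrench_grip 0.57 [213. 259.] 502 [0.425 0.283 0.062] [0.403 0.153 0.007] [0.447 0.445 0.072]
side plug 0.82 [310. 313.] 323 [ 0.483 -0.167  0.156] [ 0.459 -0.186  0.119] [ 0.51  -0.114  0.173]
side pump 0.66 [335. 339.] 11687 [ 0.541 -0.237  0.114] [ 0.302 -0.394 -0.007] [ 0.81  -0.014  0.173]
side tray 0.91 [236. 261.] 2663 [0.416 0.235 0.009] [ 0.353  0.071 -0.005] [0.5   0.455 0.057]
```

View pics/t0.png

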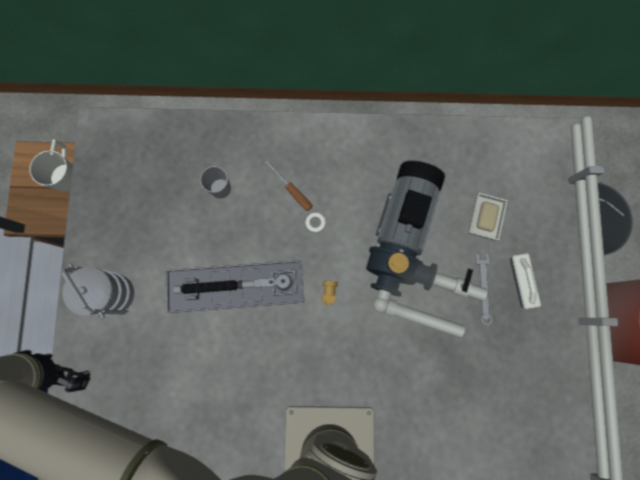

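View pics/s0.png

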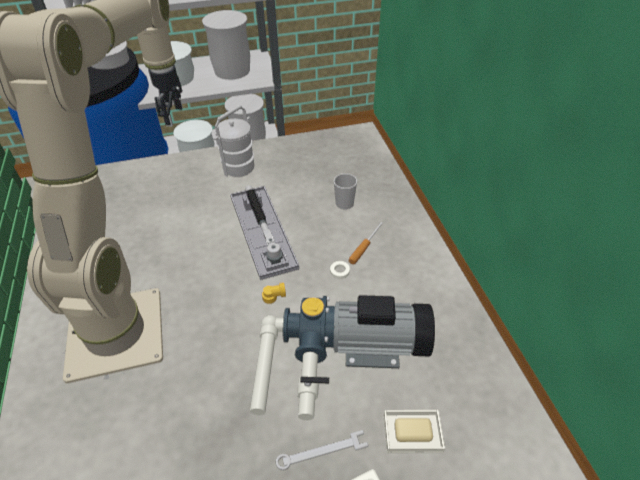

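The top view shows the tray at about (235,288), socket at (284,282), and the handle running left (+y). The plug is at (399,261), on the pump. The brass elbow lies at (330,290), between tray and pump. The side view agrees. Next I'll measure yaws and centres.

```bash
python3 - <<'E'
from h import *
from scipy.spatial.transform import Rotation as R
print(R.from_quat(monitor.get_obs()["ee_rot"]).as_matrix().round(3))
t=camera("top"); s=camera("side")
a=cv2.resize(t["color"][235:285,370:430],(600,500),interpolation=cv2.INTER_CUBIC)
cv2.imwrite("pics/plug_t.png",a[...,::-1]); 
b=cv2.resize(s["color"][285:335,283:343],(600,500),interpolation=cv2.INTER_CUBIC)
cv2.imwrite("pics/plug_s.png",b[...,::-1])
c=cv2.resize(t["color"][250:320,160:310],None,fx=5,fy=5,interpolation=cv2.INTER_CUBIC)
cv2.imwrite("pics/tray_t.png",c[...,::-1])
def ax(P):
    P=P[:,:2]; c=np.median(P,0); 
    (c,sz,ang)=cv2.minAreaRect((P*1000).astype(np.float32)); return np.round(c,1),np.round(sz,1),round(ang,2)
def line(P):
    l=cv2.fitLine((P[:,:2]*1000).astype(np.float32),cv2.DIST_HUBER,0,.01,.01).ravel(); return l.round(4), np.arctan2(l[1],l[0]).round(4)
for n,p in(("top",t),("side",s)):
    W=cloud(p)
    tr=regions_of(p,"tray")[0]["region"]; wr=regions_of(p,"wrench")[0]["region"]; m=(tr|wr)&(W[...,2]>.005)
    print(n,"tray",ax(W[m]))
    g=regions_of(p,"wrench_grip")
    for r in g:
        w=W[r["region"]]; w=w[(w[:,2]>.055)&(w[:,2]<.08)&(abs(w[:,0]-.43)<.05)]
        if len(w)>50: print(" grip",line(w),ax(w), np.percentile(w[:,1],[1,99]),np.median(w[:,2]))
    w=W[wr]; w=w[(w[:,2]>.04)&(w[:,1]<.135)]; print(" socket",w.mean(0).round(4),w.min(0),w.max(0),ax(w))
    pl=regions_of(p,"plug")[0]["region"]; w=W[pl]; c=w[(w[:,2]>.15)]
    k=c[c[:,2]>.163]; print(" plug all",ax(c),c.mean(0).round(4)," head",len(k),ax(k),k.mean(0).round(4),np.median(k[:,2]))
    f=c[c[:,2]<.16]; 
    h=W[(regions_of(p,"pump")[0]["region"])&(W[...,2]>.1)]
    print(" pump motor axis",line(h[(h[:,0]>.56)&(h[:,1]<.0)&(h[:,2]>.1)]))
    h=h[(h[:,0]>.53)&(h[:,2]>.155)]; print(" box",ax(h), h[:,2].max())
E
```

```text
[[ 0.     0.376  0.927]
 [ 0.     0.927 -0.376]
 [-1.     0.    -0.   ]]Traceback (most recent call last):
  File "<stdin>", line 18, in <module>
IndexError: list index out of range
```

```bash
python3 -c "
import cv2,numpy as np
a=cv2.imread('pics/plug_t.png');b=cv2.imread('pics/plug_s.png');c=cv2.imread('pics/tray_t.png')
o=np.zeros((600,800,3),np.uint8);o[:333,:400]=cv2.resize(a,(400,333));o[:333,400:]=cv2.resize(b,(400,333));o[340:600,:557]=cv2.resize(c,(557,260));cv2.imwrite('pics/mix.png',o)"
```

```text
(no output)
```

View pics/mix.png

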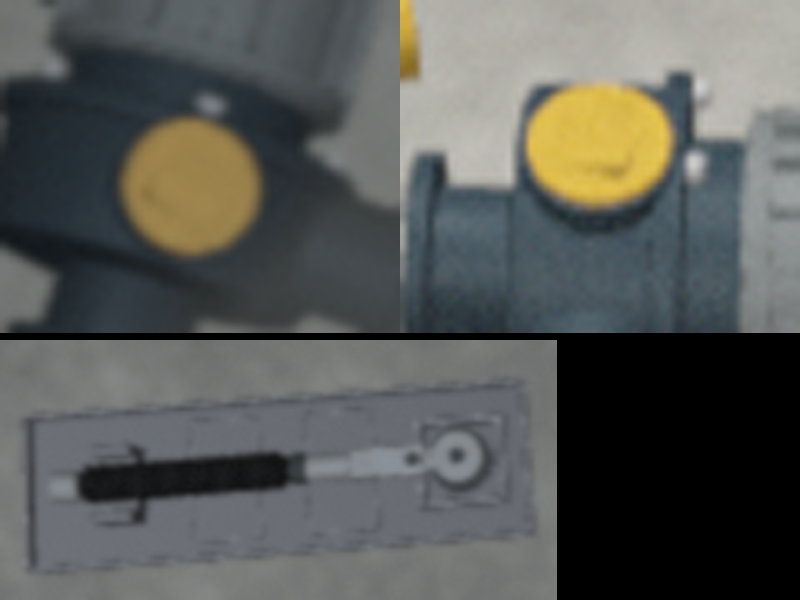

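The crops show the plug's round collar clearly, but the square head barely stands out against it. The wrench sits straight in its tray. I'll redo the numbers, averaging depth over several frames.

```bash
cat > m.py <<'E'
from h import *
def ax(P):
    c,sz,a=cv2.minAreaRect((P[:,:2]*1000).astype(np.float32)); return np.round(c,1),np.round(sz,1),round(a,1)
def line(P):
    l=cv2.fitLine((P[:,:2]*1000).astype(np.float32),cv2.DIST_HUBER,0,.01,.01).ravel(); return l[2:].round(1), np.arctan2(l[1],l[0]).round(3)
for n in("top","side"):
    ps=[camera(n) for _ in range(8)]; p=ps[-1]; z=np.stack([q["range_z"] for q in ps]); p2=dict(p); p2["range_z"]=np.where((z>0).all(0),np.median(z,0),0)
    W=cloud(p2); b=lambda lo,hi:((W>lo)&(W<hi)).all(-1)
    g=lambda q:(regions_of(p,q) or [{"region":np.zeros((480,640),bool)}])[0]["region"]
    dark=p["color"].max(-1)<60
    gr=W[b([.39,.16,.056],[.47,.40,.08])&dark]; print(n,"grip",len(gr),line(gr),ax(gr),np.median(gr[:,2]))
    so=W[b([.40,.09,.05],[.50,.14,.08])]; print(" socket",so.mean(0).round(4),ax(so))
    tu=W[b([.40,.13,.05],[.50,.40,.08])]; print(" whole handle",line(tu))
    tr=W[g("tray")&b([.34,.05,.012],[.52,.47,.035])]; print(" tray",ax(tr),line(tr))
    m=g("plug"); c=W[m&b([.4,-.25,.147],[.6,-.1,.185])]; print(" plug",ax(c),c.mean(0).round(4),"centre of region",W[m].mean(0))
    k=W[b([.45,-.2,.1635],[.52,-.12,.18])]; print(" head",len(k),ax(k),k.mean(0).round(4),np.median(k[:,2]))
    bx=W[b([.53,-.35,.152],[.8,-.1,.18])]; print(" box",len(bx),ax(bx),line(bx),bx[:,2].max())
    mo=W[b([.56,-.35,.1],[.8,-.05,.18])]; print(" motor",line(mo))
    if n=="top":
        v,u=np.where(m); sl=np.s_[v.min():v.max()+1,u.min():u.max()+1]
        print(((W[sl][...,2]-.15)*1000).round(0).astype(int))
E
python3 m.py
```

```text
top grip 505 (array([423.6, 321.5], dtype=float32), np.float32(-1.478)) (array([424.1, 318.9]), array([ 24.6, 156.7]), 5.3) 0.0657210686005949
 socket [0.4425 0.1255 0.0655] (array([443.4, 124.3]), array([34.6, 29. ]), 1.7)
 whole handle (array([429.8, 267.5], dtype=float32), np.float32(-1.482))
 tray (array([429.9, 261.2]), array([116.1, 369.6]), 5.2) (array([421.1, 250.1], dtype=float32), np.float32(-1.443))
 plug (array([ 485.9, -161.9]), array([47.5, 47.6]), 89.8) [ 0.4855 -0.1606  0.1618] centre of region [nan nan nan]
 head 109 (array([ 486.3, -162.3]), array([26. , 25.9]), 58.8) [ 0.4857 -0.1613  0.1702] 0.17074329399947596
 box 875 (array([ 615.2, -202.8]), array([ 64.3, 102.4]), 72.2) (array([ 615.8, -202. ], dtype=float32), np.float32(-0.281)) 0.1729278815938089
 motor (array([ 651.3, -206.5], dtype=float32), np.float32(-0.382))
[[                 -13                   -9                  -11
                    -9                   -5 -9223372036854775808
                     4                    6                    6
                     9                    6           
[... 8720 characters left out ...]
e=float32), np.float32(-1.482))
 tray (array([427.2, 262.5]), array([115.9, 371.1]), 5.2) (array([420.4, 219.7], dtype=float32), np.float32(-1.436))
 plug (array([ 484.2, -160.7]), array([46.1, 48.6]), 25.5) [ 0.4837 -0.1653  0.1596] centre of region [nan nan nan]
 head 105 (array([ 483.3, -161.1]), array([24.9, 26. ]), 59.4) [ 0.4832 -0.1626  0.1677] 0.16805224640863803
 box 932 (array([ 612.5, -203.4]), array([ 61.9, 103.2]), 72.2) (array([ 615.4, -209.3], dtype=float32), np.float32(-0.421)) 0.16882134334941568
 motor (array([ 646.9, -236.5], dtype=float32), np.float32(-0.317))m.py:21: RuntimeWarning: invalid value encountered in cast
  print(((W[sl][...,2]-.15)*1000).round(0).astype(int))
```

step_arm(increments=[[0.085, 0, -0.036, 0, -0.0912], [0.085, 0, -0.036, 0, -0.0912], [0.085, 0, -0.036, 0, -0.0912], [0.085, 0, -0.036, 0, -0.0912], [0.085, 0.024, -0.02, 0, -0.0912], [0.085, 0.024, -0.02, 0, -0.0912], [0.085, 0.024, -0.02, 0, -0.0912], [0.085, 0.024, -0.02, 0, -0.0912], [0.085, 0.024, -0.02, 0, -0.0912], [0.085, 0.024, -0.02, 0, -0.0912], [0.085, 0.024, -0.02, 0, -0.0912], [0.085, 0.024, -0.02, 0, -0.0912]], force=60)

```text
clock: 2.75
position: [0.4282, 0.2739, 0.2316]
ee_rot: [0.478, 0.521, -0.478, 0.521]
ft_force: [0.0, 1.2, 0.1]
grip_width: 0.997
```

step_arm(increments=[[0.055, 0, 0, -0.03, 0], [0.055, 0, 0, -0.03, 0], [0.055, 0, 0, -0.03, 0], [0.055, 0, 0, -0.03, 0], [0.055, -0.0005, 0.0005, -0.025, 0.005], [0.055, 0, 0, -0.02, 0], [0.055, 0, 0, -0.016, 0], [0.055, 0, 0, -0.01, 0], [0.055, 0, 0, -0.006, 0], [0.055, 0, 0, 0, 0]])

```text
clock: 3.58
position: [0.4264, 0.2754, 0.0337]
ee_rot: [0.475, 0.523, -0.476, 0.523]
ft_force: [0.1, 0.6, 0.5]
grip_width: 0.642
```

step_arm(increments=[[0.02, 0, 0, 0, 0], [0.02, 0, 0, 0, 0], [0.02, 0, 0, 0, 0], [0.02, 0, 0, 0, 0], [0.02, 0, 0, 0, 0], [0.02, 0, 0, 0, 0], [0.02, 0, 0, 0, 0], [0.02, 0, 0, 0, 0], [0.02, 0, 0, 0, 0]], force=80)

```text
clock: 4.33
position: [0.4278, 0.2762, 0.0358]
ee_rot: [0.477, 0.523, -0.475, 0.523]
ft_force: [0.5, -1.3, 6.0]
grip_width: 0.297
```

step_arm(increments=[[0.02, 0, 0, 0.005, 0], [0.02, 0, 0, 0.008, 0], [0.02, 0, 0, 0.015, 0], [0.02, 0, 0, 0.025, 0], [0.02, 0, 0, 0.03, 0], [0.02, 0, 0, 0.03, 0], [0.02, 0, 0, 0.03, 0], [0.02, 0, 0, 0.025, 0], [0.02, 0, 0, 0.015, 0], [0.02, 0, 0, 0.005, 0], [0.02, 0, 0, 0, 0]])

```text
clock: 5.25
position: [0.4268, 0.2757, 0.2234]
ee_rot: [0.476, 0.523, -0.475, 0.523]
ft_force: [0.8, -0.7, -5.8]
grip_width: 0.293
```

step_arm(increments=[[0.02, 0.006, -0.014, 0, -0.03], [0.02, 0.01, -0.022, 0, -0.05], [0.02, 0.013, -0.03, 0, -0.06], [0.02, 0.013, -0.03, 0, -0.06], [0.02, 0.013, -0.03, 0, -0.06], [0.02, 0.013, -0.03, 0, -0.06], [0.02, 0.013, -0.03, 0, -0.06], [0.02, 0.013, -0.03, 0, -0.06], [0.02, 0.013, -0.03, 0, -0.06], [0.02, 0.013, -0.03, 0, -0.06], [0.02, 0.01, -0.022, 0, -0.05], [0.02, 0.005, -0.01, 0, -0.02]])

```text
clock: 6.25
position: [0.5613, -0.0385, 0.2211]
ee_rot: [-0.615, -0.347, 0.617, -0.348]
ft_force: [-0.2, 0.1, -5.0]
grip_width: 0.293
```

```bash
cat > w.py <<'E'
from h import *
from scipy.spatial.transform import Rotation as R
import sys
o=monitor.get_obs(); y=R.from_quat(o["ee_rot"]).as_matrix()[:,1]; yaw=np.arctan2(y[1],y[0])+np.pi/2
print("tcp",o["position"].round(4),"handle yaw by tool",yaw.round(4),o["ft_force"].round(1))
u=np.array([np.cos(yaw),np.sin(yaw)]); nn=np.array([-u[1],u[0]]); zax=o["position"][2]+.019
for n in("top","side"):
    ps=[camera(n) for _ in range(6)]; p=dict(ps[-1]); z=np.stack([q["range_z"] for q in ps]); p["range_z"]=np.where((z>0).all(0),np.median(z,0),0)
    W=cloud(p); d=W[...,:2]-o["position"][:2]; a=d@u; b=d@nn; zz=W[...,2]-zax
    m=(abs(b)<.03)&(a<-.04)&(a>-.2)&(abs(zz)<.03)&(zz>-.012)
    hd=m&(a<-.128); tb=m&(a>-.11)&(abs(b)<.015)&(zz>-.004)
    P=W[hd][:,:2]; rect=cv2.minAreaRect((np.c_[a[hd],b[hd]]*1000).astype(np.float32))
    if tb.sum()>5: l=cv2.fitLine((np.c_[a[tb],b[tb]]*1000).astype(np.float32),cv2.DIST_HUBER,0,.01,.01).ravel(); l*=np.sign(l[0]); print(" tube: angle off",(l[1]/l[0]).round(3),"b at a=-100:",(l[3]+l[1]/l[0]*(-100-l[2])).round(1), "z",np.median(zz[tb]).round(4))
    print(n,"head a range",np.percentile(a[m],[0.5,2]).round(4),"b range",b[hd].min().round(4),b[hd].max().round(4),"rect",np.round(rect[0],1),np.round(rect[1],1),"z",np.percentile(zz[hd],[20,50,80]).round(4),hd.sum())
    save(ps[-1],sys.argv[1]+n+".png",(180,320,320,500) if n=="top" else (240,380,230,420),4)
E
python3 w.py a
```

```text
tcp [ 0.5613 -0.0385  0.2211] handle yaw by tool 1.0261 [-0.2  0.1 -5. ]
top head a range [-0.1639 -0.1613] b range -0.0182 0.0182 rect [-144.5    0.9] [35.1 36.9] z [0.009  0.0113 0.0126] 217
 tube: angle off -0.012 b at a=-100: 3.0 z 0.0076
side head a range [-0.1598 -0.1595] b range -0.0144 0.0213 rect [-144.     3.6] [32.8 35. ] z [-0.0009  0.0089  0.0101] 251
```

```bash
cat >> w.py <<'E'
    m=(abs(b)<.03)&(a<.2)&(a>-.2)&(zz>-.045)&(zz<.03)&(W[...,2]>.172)
    e=m&(abs(b)<.012); print("  handle end a",np.percentile(a[e],[99,99.8]).round(4), a[e].max().round(4)); dk=e&(p["color"].max(-1)<60)&(a>.03); print("  dark end",a[dk].max() if dk.any() else None)
    dr=m&(a<-.115); print("  drum: a",a[dr].min().round(4),"b",b[dr].min().round(4),b[dr].max().round(4))
    for t in(.018,.013,.008,0,-.008,-.016,-.024,-.032,-.042):
        k=dr&(abs(zz-t)<.004)
        if k.sum()>3: print("   z",t,k.sum(),"a",a[k].min().round(4),a[k].max().round(4),"b",b[k].min().round(4),b[k].max().round(4))
E
python3 w.py a; python3 -c "
import cv2,numpy as np
a=cv2.imread('pics/atop.png');b=cv2.imread('pics/aside.png');print(a.shape,b.shape)
cv2.imwrite('pics/ab.png',np.hstack([cv2.resize(a,(400,311)),cv2.resize(b,(400,295))[:295]]) if 0 else np.vstack([cv2.resize(a,(386,300)),cv2.resize(b,(386,300))]))"
```

```text
tcp [ 0.5616 -0.0319  0.2224] handle yaw by tool 1.0372 [-0.8 -0.6 -5.2]
top head a range [-0.1652 -0.1638] b range -0.0177 0.0174 rect [-147.9   -0.4] [35.1 36.7] z [0.0095 0.0109 0.0122] 224
  handle end a [0.1388 0.141 ] 0.1415
  dark end 0.12054686695512208
  drum: a -0.1703 b -0.0244 0.0219
   z 0.018 10 a -0.1537 -0.1427 b -0.006 0.0019
   z 0.013 205 a -0.1654 -0.1155 b -0.0177 0.0168
   z 0.008 186 a -0.1654 -0.1159 b -0.0177 0.0174
   z 0 13 a -0.15 -0.1259 b -0.0059 0.0173
   z -0.008 12 a -0.1676 -0.123 b 0.0008 0.0172
   z -0.016 59 a -0.1703 -0.1271 b -0.016 0.0217
   z -0.024 11 a -0.1535 -0.1268 b 0.0068 0.0219
   z -0.042 4 a -0.168 -0.1382 b -0.0244 0.0191
 tube: angle off -0.012 b at a=-100: 0.3 z 0.0061
side head a range [-0.1663 -0.1658] b range -0.0162 0.0189 rect [-149.3    1.3] [35.3 34.3] z [-0.0014  0.0079  0.0091] 258
  handle end a [0.128  0.1396] 0.1404
  dark end 0.03363740637744225
  drum: a -0.1711 b -0.021 0.0241
   z 0.013 58 a -0.1638 -0.1196 b -0.0123 0.0179
   z 0.008 215 a -0.1661 -0.115 b -0.0162 0.0189
   z 0 54 a -0.1666 -0.1172 b -0.0162 0.0152
   z -0.008 42 a -0.1666 -0.1182 b -0.0161 0.0155
   z -0.016 79 a -0.1701 -0.1153 b -0.0207 0.0241
   z -0.024 66 a -0.171 -0.1383 b -0.021 0.0232
   z -0.032 11 a -0.1711 -0.1456 b -0.0209 0.0141
   z -0.042 16 a -0.163 -0.136 b -0.018 0.0138
(560, 720, 3) (560, 760, 3)
```

View pics/ab.png

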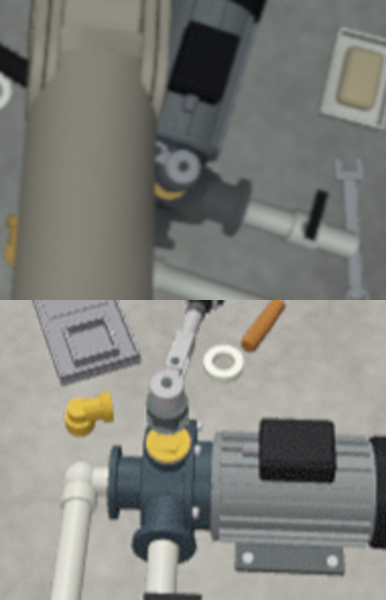

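The crops show the socket over the plug, with the pump clear around it. The socket needs about (-0.8, -2.2) mm. I'll correct that and come down gently.

step_arm(increments=[[0.02, -0.0004, -0.0011, -0.006, 0], [0.02, -0.0004, -0.0011, -0.006, 0], [0.02, 0, 0, -0.005, 0], [0.02, 0, 0, -0.003, 0], [0.02, 0, 0, 0, 0], [0.02, 0, 0, 0, 0], [0.02, 0, 0, 0, 0]])

```text
clock: 8.03
position: [0.561, -0.0346, 0.2025]
ee_rot: [0.614, 0.35, -0.614, 0.35]
ft_force: [0.7, 0.6, -5.3]
grip_width: 0.292
```

step_arm(increments=[[0.02, 0, 0, -0.002, 0], [0.02, 0, 0, -0.002, 0], [0.02, 0, 0, -0.001, 0], [0.02, 0, 0, -0.001, 0], [0.02, 0, 0, -0.001, 0], [0.02, 0, 0, 0, 0]])

```text
clock: 8.53
position: [0.5608, -0.0346, 0.1951]
ee_rot: [-0.614, -0.35, 0.614, -0.35]
ft_force: [0.2, 0.3, -6.4]
grip_width: 0.289
```

step_arm(increments=[[0.02, 0, 0, -0.001, 0], [0.02, 0, 0, -0.001, 0], [0.02, 0, 0, -0.001, 0], [0.02, 0, 0, -0.001, 0], [0.02, 0, 0, 0, 0]])

```text
clock: 8.95
position: [0.5608, -0.0346, 0.1911]
ee_rot: [-0.614, -0.35, 0.614, -0.35]
ft_force: [-0.2, -0.4, -5.2]
grip_width: 0.291
```

step_arm(increments=[[0.02, 0, 0, -0.001, 0], [0.02, 0, 0, -0.001, 0], [0.02, 0, 0, -0.001, 0], [0.02, 0, 0, 0, 0]])

```text
clock: 9.28
position: [0.5607, -0.0346, 0.1881]
ee_rot: [-0.614, -0.35, 0.614, -0.35]
ft_force: [-0.5, 0.4, -6.0]
grip_width: 0.293
```

step_arm(increments=[[0.02, 0, 0, -0.001, 0], [0.02, 0, 0, -0.001, 0], [0.02, 0, 0, -0.001, 0], [0.02, 0, 0, 0, 0]])

```text
clock: 9.62
position: [0.5607, -0.0346, 0.1851]
ee_rot: [-0.614, -0.35, 0.614, -0.35]
ft_force: [-0.3, -0.2, -6.0]
grip_width: 0.288
```

step_arm(increments=[[0.02, 0, 0, -0.001, 0], [0.02, 0, 0, -0.001, 0], [0.02, 0, 0, 0, 0]])

```text
clock: 9.87
position: [0.561, -0.0346, 0.1834]
ee_rot: [0.614, 0.35, -0.614, 0.35]
ft_force: [-1.0, -0.2, -3.1]
grip_width: 0.291
```

step_arm(increments=[[0.02, 0, 0, -0.001, 0], [0.02, 0, 0, -0.0005, 0], [0.02, 0, 0, 0, 0], [0.02, 0, 0, 0, 0]])

```text
clock: 10.2
position: [0.5612, -0.0345, 0.1823]
ee_rot: [0.614, 0.35, -0.614, 0.35]
ft_force: [0.8, 1.0, 0.6]
grip_width: 0.294
```

```bash
python3 w.py b | grep -v "   z"; python3 -c "
import cv2,numpy as np
a=cv2.imread('pics/btop.png');b=cv2.imread('pics/bside.png')
cv2.imwrite('pics/bb.png',np.hstack([cv2.resize(a[80:440,200:600],(400,360)),cv2.resize(b[100:460,150:550],(400,360))]))"
```

```text
tcp [ 0.5612 -0.0345  0.1823] handle yaw by tool 1.0367 [0.8 1.  0.6]
top head a range [-0.1646 -0.1634] b range -0.0183 0.0177 rect [-1.465e+02 -1.000e-01] [37.  35.7] z [0.011  0.0129 0.0139] 211
  handle end a [0.139  0.1409] 0.1411
  dark end 0.12164760716653686
  drum: a -0.1707 b -0.0196 0.0217
 tube: angle off -0.037 b at a=-100: 0.7 z 0.0071
side head a range [-0.166  -0.1657] b range -0.016 0.0194 rect [-149.2    2.7] [37.1 34. ] z [-0.0007  0.0097  0.0108] 263
  handle end a [0.0507 0.1356] 0.1413
  dark end 0.06116619598978175
  drum: a -0.1711 b -0.0206 0.0245
```

View pics/bb.png

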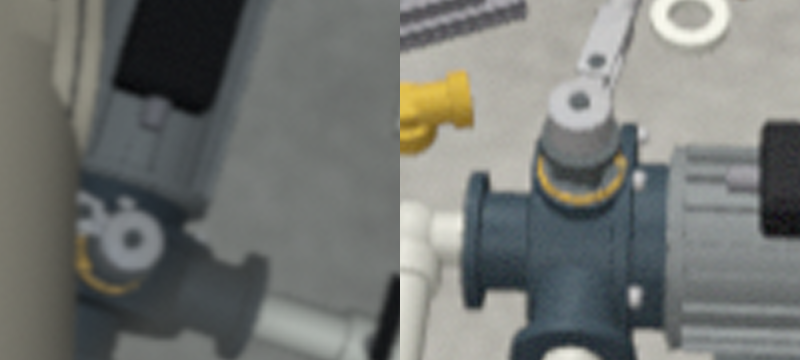

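The socket is home: the collar rim shows evenly round the drum at about (580,185) in the right-hand crop, and z matches. Now I'll compute the arc table.

```bash
python3 - <<'E'
import numpy as np
t=1.031; r=.1485; d=-.04
for i in range(34):
    a=t+i*d; b=a+d; print(i, round(a,3), [0.02,round(r*(np.cos(b)-np.cos(a)),4),round(r*(np.sin(b)-np.sin(a)),4),0,d])
E
```

```text
0 1.031 [0.02, np.float64(0.005), np.float64(-0.0032), 0, -0.04]
1 0.991 [0.02, np.float64(0.0049), np.float64(-0.0034), 0, -0.04]
2 0.951 [0.02, np.float64(0.0048), np.float64(-0.0035), 0, -0.04]
3 0.911 [0.02, np.float64(0.0046), np.float64(-0.0037), 0, -0.04]
4 0.871 [0.02, np.float64(0.0045), np.float64(-0.0039), 0, -0.04]
5 0.831 [0.02, np.float64(0.0043), np.float64(-0.0041), 0, -0.04]
6 0.791 [0.02, np.float64(0.0041), np.float64(-0.0043), 0, -0.04]
7 0.751 [0.02, np.float64(0.004), np.float64(-0.0044), 0, -0.04]
8 0.711 [0.02, np.float64(0.0038), np.float64(-0.0046), 0, -0.04]
9 0.671 [0.02, np.float64(0.0036), np.float64(-0.0047), 0, -0.04]
10 0.631 [0.02, np.float64(0.0034), np.float64(-0.0049), 0, -0.04]
11 0.591 [0.02, np.float64(0.0032), np.float64(-0.005), 0, -0.04]
12 0.551 [0.02, np.float64(0.003), np.float64(-0.0051), 0, -0.04]
13 0.511 [0.02, np.float64(0.0028), np.float64(-0.0052), 0, -0.04]
14 0.471 [0.02, np.float64(0.0026), np.float64(-0.0053), 0, -0.04]
15 0.431 [0.02, np.float64(0.0024), np.float64(-0.0054), 0, -0.04]
16 0.391 [0.02, np.float64(0.0022), np.flo
[... 478 characters left out ...]
59), 0, -0.04]
24 0.071 [0.02, np.float64(0.0003), np.float64(-0.0059), 0, -0.04]
25 0.031 [0.02, np.float64(0.0001), np.float64(-0.0059), 0, -0.04]
26 -0.009 [0.02, np.float64(-0.0002), np.float64(-0.0059), 0, -0.04]
27 -0.049 [0.02, np.float64(-0.0004), np.float64(-0.0059), 0, -0.04]
28 -0.089 [0.02, np.float64(-0.0006), np.float64(-0.0059), 0, -0.04]
29 -0.129 [0.02, np.float64(-0.0009), np.float64(-0.0059), 0, -0.04]
30 -0.169 [0.02, np.float64(-0.0011), np.float64(-0.0058), 0, -0.04]
31 -0.209 [0.02, np.float64(-0.0013), np.float64(-0.0058), 0, -0.04]
32 -0.249 [0.02, np.float64(-0.0016), np.float64(-0.0057), 0, -0.04]
33 -0.289 [0.02, np.float64(-0.0018), np.float64(-0.0057), 0, -0.04]
```

step_arm(increments=[[0.02, 0.005, -0.0032, 0, -0.04], [0.02, 0.0049, -0.0034, 0, -0.04], [0.02, 0.0048, -0.0035, 0, -0.04], [0.02, 0, 0, 0, 0], [0.02, 0, 0, 0, 0]])

```text
clock: 11.22
position: [0.5757, -0.0439, 0.1818]
ee_rot: [0.634, 0.313, -0.634, 0.313]
ft_force: [0.5, 4.4, 4.1]
grip_width: 0.292
```

step_arm(increments=[[0.02, 0.0046, -0.0037, 0, -0.04], [0.02, 0.0045, -0.0039, 0, -0.04], [0.02, 0, 0, 0, 0], [0.02, 0, 0, 0, 0]])

```text
clock: 11.55
position: [0.5841, -0.0507, 0.1814]
ee_rot: [-0.645, -0.289, 0.646, -0.287]
ft_force: [-1.3, 6.3, 3.6]
grip_width: 0.292
```

step_arm(increments=[[0.02, 0.0043, -0.0041, 0, -0.04], [0.02, 0.0041, -0.0043, 0, -0.04], [0.02, 0, 0, 0, 0], [0.02, 0, 0, 0, 0]])

```text
clock: 11.88
position: [0.5923, -0.0587, 0.1811]
ee_rot: [-0.656, -0.263, 0.657, -0.261]
ft_force: [-1.4, 7.8, 1.7]
grip_width: 0.291
```

step_arm(increments=[[0.02, 0.004, -0.0044, 0, -0.04], [0.02, 0.0038, -0.0046, 0, -0.04], [0.02, 0, 0, 0, 0], [0.02, 0, 0, 0, 0]])

```text
clock: 12.22
position: [0.6001, -0.0675, 0.1811]
ee_rot: [-0.666, -0.237, 0.667, -0.234]
ft_force: [-1.9, 7.4, 1.9]
grip_width: 0.287
```

step_arm(increments=[[0.02, 0.0036, -0.0047, 0, -0.04], [0.02, 0.0034, -0.0049, 0, -0.04], [0.02, 0, 0, 0, 0], [0.02, 0, 0, 0, 0]])

```text
clock: 12.55
position: [0.6071, -0.0769, 0.181]
ee_rot: [-0.675, -0.21, 0.676, -0.207]
ft_force: [-0.7, 7.8, 1.9]
grip_width: 0.292
```

step_arm(increments=[[0.02, 0.0032, -0.005, 0, -0.04], [0.02, 0.003, -0.0051, 0, -0.04], [0.02, 0, 0, 0, 0], [0.02, 0, 0, 0, 0]])

```text
clock: 12.88
position: [0.613, -0.0862, 0.1809]
ee_rot: [-0.682, -0.183, 0.684, -0.18]
ft_force: [-2.6, 8.9, 2.7]
grip_width: 0.294
```

step_arm(increments=[[0.02, 0.0028, -0.0052, 0, -0.04], [0.02, 0.0026, -0.0053, 0, -0.04], [0.02, 0, 0, 0, 0], [0.02, 0, 0, 0, 0]])

```text
clock: 13.22
position: [0.618, -0.0955, 0.1805]
ee_rot: [-0.689, -0.157, 0.691, -0.152]
ft_force: [-5.6, 13.6, 3.4]
grip_width: 0.29
```

step_arm(increments=[[0.02, 0.0024, -0.0054, 0, -0.04], [0.02, 0, 0, 0, 0], [0.02, 0, 0, 0, 0]])

```text
clock: 13.47
position: [0.6201, -0.1002, 0.1804]
ee_rot: [-0.692, -0.143, 0.695, -0.138]
ft_force: [-6.5, 15.5, 3.3]
grip_width: 0.29
```

```bash
cat > c.py <<'E'
from h import *
from scipy.spatial.transform import Rotation as R
o=monitor.get_obs(); y=R.from_quat(o["ee_rot"]).as_matrix()[:,1]; yaw=np.arctan2(y[1],y[0])+np.pi/2
d=o["position"][:2]-[.4847,-.1618]; pa=np.arctan2(d[1],d[0]); t=np.array([np.sin(pa),-np.cos(pa)])
print("tool yaw",yaw.round(3),"polar",pa.round(3),"r",np.hypot(*d).round(4),"tang F",(-o["ft_force"][:2]@t).round(2),"T",o["torque"].round(2))
# head yaw from tube head..hinge (fixed to socket) vs. handle: look at points
for n in("top","side"):
    ps=[camera(n) for _ in range(5)]; p=dict(ps[-1]); z=np.stack([q["range_z"] for q in ps]); p["range_z"]=np.where((z>0).all(0),np.median(z,0),0)
    W=cloud(p); D=W[...,:2]-[.4847,-.1618]; rr=np.hypot(D[...,0],D[...,1]); k=(W[...,2]>.192)&(W[...,2]<.225)&(abs(np.arctan2(D[...,1],D[...,0])-pa)<.5)
    for lo,hi in((.022,.034),(.045,.07),(.07,.10),(.1,.118)):
        q=k&(rr>lo)&(rr<hi)
        if q.sum()>4: print(n,lo,hi,q.sum(),(1000*D[q].mean(0)).round(1),np.arctan2(*D[q].mean(0)[::-1]).round(3))
E
python3 c.py
```

```text
tool yaw 0.4 polar 0.427 r 0.1488 tang F 16.84 T [ 3.21  2.27 -0.5 ]
side 0.022 0.034 53 [24.7 12.6] 0.47
side 0.045 0.07 101 [52.9 24. ] 0.426
side 0.07 0.1 102 [77.2 33.7] 0.411
side 0.1 0.118 64 [100.7  43. ] 0.404
```

step_arm(increments=[[0.02, 0.0011, -0.0027, 0, -0.02], [0.02, 0, 0, 0, 0], [0.02, 0, 0, 0, 0]])

```text
clock: 14.22
position: [0.6213, -0.1028, 0.1803]
ee_rot: [-0.693, -0.136, 0.696, -0.131]
ft_force: [-6.2, 15.8, 1.5]
grip_width: 0.293
```

```bash
python3 c.py
```

```text
tool yaw 0.38 polar 0.407 r 0.1488 tang F 16.98 T [ 3.26  2.01 -0.54]
side 0.022 0.034 52 [24.8 12.4] 0.464
side 0.045 0.07 104 [53.1 23.4] 0.415
side 0.07 0.1 98 [77.9 32.6] 0.396
side 0.1 0.118 66 [101.3  41. ] 0.385
```

```bash
python3 - <<'E'
from h import *
p=camera("side"); save(p,"d.png",(240,315,275,375),8); np.save("s.npy",p,allow_pickle=True)
E
```

```text
(no output)
```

View pics/d.png

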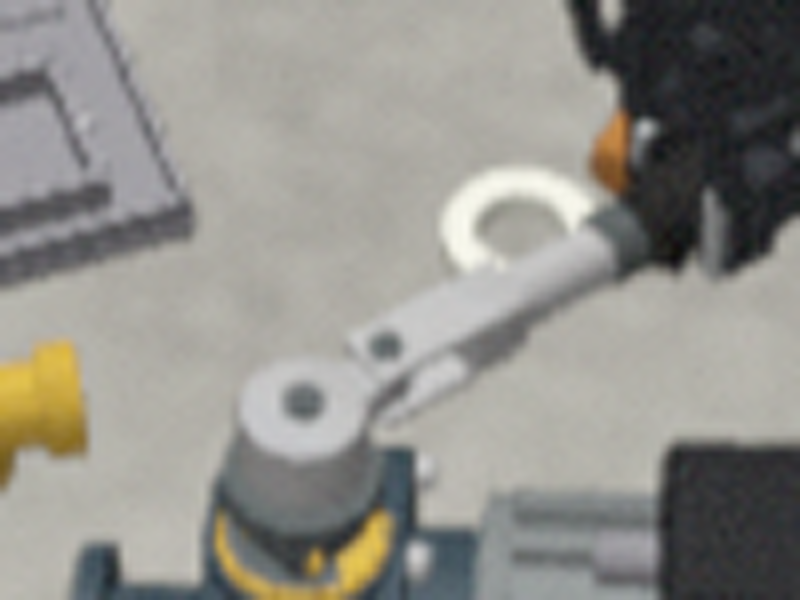

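The crop shows the head's dot at (303,400), the hinge pin at (385,346) and the tube end at (612,240). The handle looks bent, so I'll quantify it.

```bash
python3 - <<'E'
from h import *
p=np.load("s.npy",allow_pickle=True).item(); W=cloud(p)
def at(x,y,z=None):
    u,v=275+x/8-.44,240+y/8-.44
    M=np.array(p["cam_to_world"]); d=M[:3,:3]@[(u-p["cx"])/p["fx"],-(v-p["cy"])/p["fy"],-1]; o=M[:3,3]
    i,j=int(round(v)),int(round(u)); zz=np.nanmedian(W[i-1:i+2,j-1:j+2,2]) if z is None else z
    return o+d*(zz-o[2])/d[2]
h=at(303,400);k=at(385,346);e=at(560,262); f=at(440,318)
print(h.round(4),k.round(4),f.round(4),e.round(4))
for kz in (k[2],h[2]-.004,h[2]): 
    K=at(385,346,kz); a=np.arctan2(*(K-h)[1::-1]); print("z",kz.round(4),"psi",a.round(3),"len",np.hypot(*(K-h)[:2]).round(4))
    E=e; print("  handle",np.arctan2(*(E-f)[1::-1]).round(3), np.arctan2(*(E-K)[1::-1]).round(3))
E
```

```text
[ 0.4863 -0.1582  0.2127] [ 0.5134 -0.144   0.2105] [ 0.5313 -0.137   0.2089] [ 0.5708 -0.1233  0.2053]
z 0.2105 psi 0.483 len 0.0307
  handle 0.335 0.346
z 0.2087 psi 0.516 len 0.0316
  handle 0.335 0.326
z 0.2127 psi 0.437 len 0.0295
  handle 0.335 0.37
```

Bend is about 0.15 rad. I'll add a small margin, then unwind.

step_arm(increments=[[0.02, 0.001, -0.0028, 0, -0.025], [0.02, 0, 0, 0, 0], [0.02, 0, 0, 0, 0]])

```text
clock: 15.02
position: [0.6223, -0.1056, 0.1803]
ee_rot: [-0.695, -0.128, 0.697, -0.122]
ft_force: [-6.7, 15.7, 2.9]
grip_width: 0.29
```

step_arm(increments=[[0.02, -0.001, 0.0028, 0, 0.025], [0.02, -0.0011, 0.0027, 0, 0.02], [0.02, -0.0024, 0.0054, 0, 0.04], [0.02, -0.0026, 0.0053, 0, 0.04], [0.02, 0, 0, 0, 0], [0.02, 0, 0, 0, 0]])

```text
clock: 15.52
position: [0.6158, -0.0911, 0.1809]
ee_rot: [-0.686, -0.17, 0.687, -0.167]
ft_force: [-3.5, 9.4, 1.4]
grip_width: 0.292
```

```bash
python3 c.py
```

```text
tool yaw 0.482 polar 0.495 r 0.149 tang F 9.97 T [1.9  1.08 0.49]
side 0.022 0.034 54 [24.7 12.7] 0.475
side 0.045 0.07 104 [51.3 26. ] 0.469
side 0.07 0.1 94 [75.3 38. ] 0.467
side 0.1 0.118 65 [97.5 49.7] 0.471
```

The hinge is straight again, with about 10 N still on the handle. I'll keep unwinding.

step_arm(increments=[[0.02, -0.0028, 0.0052, 0, 0.04], [0.02, 0, 0, 0, 0], [0.02, 0, 0, 0, 0]])

```text
clock: 16.27
position: [0.6133, -0.0865, 0.181]
ee_rot: [-0.683, -0.183, 0.684, -0.181]
ft_force: [-0.7, 6.9, 0.4]
grip_width: 0.292
```

```bash
python3 c.py
```

```text
tool yaw 0.521 polar 0.529 r 0.149 tang F 6.29 T [1.41 0.67 0.74]
side 0.022 0.034 53 [24.1 13. ] 0.497
side 0.045 0.07 97 [50.8 27.6] 0.498
side 0.07 0.1 93 [73.7 40. ] 0.497
side 0.1 0.118 64 [95.6 52.6] 0.503
```

step_arm(increments=[[0.02, -0.003, 0.0051, 0, 0.04], [0.02, 0, 0, 0, 0], [0.02, 0, 0, 0, 0]])

```text
clock: 17.02
position: [0.6106, -0.0822, 0.1812]
ee_rot: [-0.679, -0.196, 0.68, -0.195]
ft_force: [0.8, 5.9, -0.5]
grip_width: 0.291
```

```bash
python3 c.py
```

```text
tool yaw 0.56 polar 0.564 r 0.149 tang F 4.56 T [1.06 0.32 0.21]
side 0.022 0.034 51 [24.1 13.1] 0.5
side 0.045 0.07 100 [50.2 29.2] 0.526
side 0.07 0.1 93 [72.6 43.4] 0.538
side 0.1 0.118 65 [94.  56.4] 0.54
```

step_arm(increments=[[0.02, 0, 0, 0.001, 0], [0.02, 0, 0, 0.001, 0], [0.02, 0, 0, 0.001, 0], [0.02, 0, 0, 0, 0]])

```text
clock: 17.85
position: [0.6103, -0.0828, 0.1836]
ee_rot: [-0.679, -0.196, 0.68, -0.194]
ft_force: [-0.2, 6.2, -8.7]
grip_width: 0.291
```

step_arm(increments=[[0.02, 0, 0.001, 0.001, 0], [0.02, 0, 0.001, 0.001, 0], [0.02, 0, 0, 0.001, 0], [0.02, 0, 0, 0.001, 0], [0.02, 0, 0, 0, 0]])

```text
clock: 18.27
position: [0.6092, -0.0832, 0.1878]
ee_rot: [-0.679, -0.194, 0.681, -0.194]
ft_force: [-5.9, 1.2, -11.2]
grip_width: 0.288
```

step_arm(increments=[[0.02, -0.001, 0, 0.001, 0], [0.02, 0, 0, 0.001, 0], [0.02, 0, 0, 0.001, 0], [0.02, 0, 0, 0.001, 0], [0.02, 0, 0, 0, 0]])

```text
clock: 18.68
position: [0.6082, -0.0836, 0.1918]
ee_rot: [-0.679, -0.194, 0.682, -0.194]
ft_force: [-8.0, -1.3, -11.9]
grip_width: 0.292
```

step_arm(increments=[[0.02, -0.001, 0, 0.001, 0], [0.02, -0.0005, 0, 0.001, 0], [0.02, 0, 0, 0.001, 0], [0.02, 0, 0, 0.001, 0], [0.02, 0, 0, 0.001, 0], [0.02, 0, 0, 0.001, 0], [0.02, 0, 0, 0.001, 0], [0.02, 0, 0, 0, 0]])

```text
clock: 19.35
position: [0.6063, -0.0844, 0.1985]
ee_rot: [-0.678, -0.193, 0.682, -0.194]
ft_force: [-8.6, -3.2, -15.8]
grip_width: 0.296
```

Pull is growing and the socket may be cocked on the head, so I'll look before going on.

```bash
python3 - <<'E'
from h import *
p=camera("side"); save(p,"e.png",(235,325,275,395),6); W=cloud(p)
print(monitor.get_obs()["torque"].round(2))
D=W[...,:2]-[.4847,-.1618]; rr=np.hypot(D[...,0],D[...,1]); a=np.arctan2(D[...,1],D[...,0])
for lo,hi in((0,.01),(.01,.02),(.03,.045),(.045,.07),(.07,.1),(.1,.12)):
    q=(rr>=lo)&(rr<hi)&(W[...,2]>.19)&(abs(a-.55)<.5 if lo>.015 else True); print(lo,hi,q.sum(),np.median(W[q][:,2]).round(4) if q.any() else None, W[q].mean(0).round(4) if q.any() else None)
E
```

```text
[-0.23  1.14  0.38]
0 0.01 46 0.2153 [ 0.4848 -0.1618  0.2147]
0.01 0.02 187 0.212 [ 0.4835 -0.1675  0.2089]
0.03 0.045 72 0.2146 [ 0.5174 -0.1429  0.2094]
0.045 0.07 581 0.5483 [ 0.528  -0.1167  0.4844]
0.07 0.1 1523 0.5627 [ 0.5548 -0.1162  0.5403]
0.1 0.12 2229 0.4609 [ 0.5806 -0.1132  0.4648]
```

View pics/e.png

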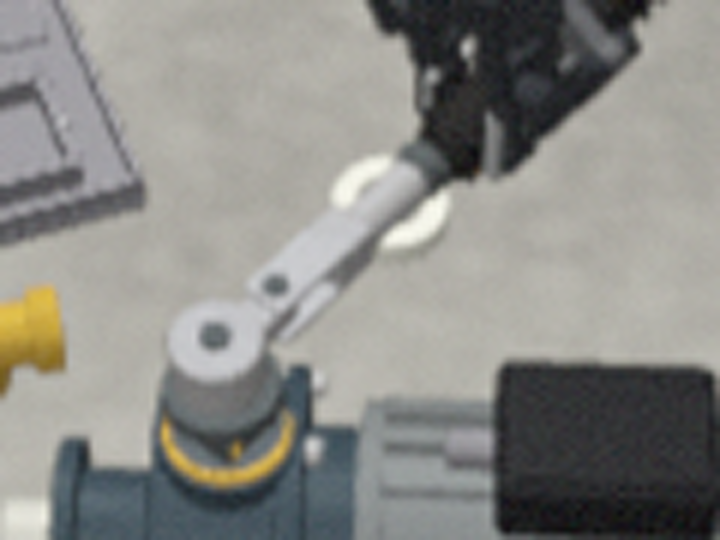

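The socket is still on the plug, its head at z≈0.215 with only the handle raised. It is still wound: moment about the plug axis = r·F + Tz ≈ 0.9 N·m. I'll lower, finish unwinding to zero moment, then lift.

step_arm(increments=[[0.02, 0, 0, -0.003, 0], [0.02, 0, 0, -0.003, 0], [0.02, 0, 0, -0.003, 0], [0.02, 0, 0, -0.003, 0], [0.02, 0, 0, -0.003, 0], [0.02, 0, 0, -0.002, 0], [0.02, 0, 0, 0, 0], [0.02, -0.0003, 0.0015, 0, 0.02], [0.02, -0.0004, 0.0015, 0, 0.02], [0.02, 0, 0, 0, 0], [0.02, 0, 0, 0, 0]])

```text
clock: 20.32
position: [0.6078, -0.0779, 0.1827]
ee_rot: [0.676, 0.209, -0.676, 0.207]
ft_force: [-1.6, 6.4, -0.2]
grip_width: 0.287
```

```bash
cat > f.py <<'E'
from h import *
from scipy.spatial.transform import Rotation as R
o=monitor.get_obs(); M=R.from_quat(o["ee_rot"]).as_matrix(); y=M[:,1]; d=o["position"]-[.4847,-.1618,0]
pa=np.arctan2(d[1],d[0]); F=o["ft_force"]; u=np.array([np.cos(pa),np.sin(pa)])
print("pos",o["position"].round(4),"yaw",(np.arctan2(y[1],y[0])+np.pi/2).round(3),"polar",pa.round(3),"r",np.hypot(*d[:2]).round(4),"tool x",M[:,0].round(3))
print("F",F.round(1),"T",o["torque"].round(2),"radial",(F[:2]@u).round(1),"Mplug",(d[0]*F[1]-d[1]*F[0]+o["torque"][2]).round(2),"pitch T",(o["torque"][:2]@[-u[1],u[0]]).round(2))
E
python3 f.py
```

```text
pos [ 0.6078 -0.0779  0.1827] yaw 0.597 polar 0.598 r 0.1489 tool x [-0.     0.002 -1.   ]
F [-1.6  6.4 -0.2] T [ 1.28  0.76 -0.77] radial 2.3 Mplug 0.16 pitch T -0.09
```

step_arm(increments=[[0.02, -0.0004, 0.001, 0, 0.005], [0.02, 0, 0.001, 0, 0], [0.02, 0, 0, 0, 0], [0.02, 0, 0, 0, 0]])

```text
clock: 20.65
position: [0.6073, -0.0771, 0.1827]
ee_rot: [-0.675, -0.21, 0.675, -0.209]
ft_force: [-1.5, 3.4, -0.2]
grip_width: 0.294
```

```bash
python3 f.py
```

```text
pos [ 0.6073 -0.0771  0.1827] yaw 0.601 polar 0.604 r 0.149 tool x [-0.  0. -1.]
F [-1.5  3.4 -0.2] T [ 0.66  0.84 -0.57] radial 0.7 Mplug -0.02 pitch T 0.32
```

step_arm(increments=[[0.02, -0.0007, 0.001, 0, 0], [0.02, 0, 0, 0, 0], [0.02, 0, 0, 0.001, 0], [0.02, 0, 0, 0.001, 0], [0.02, 0, 0, 0.001, 0], [0.02, 0, 0, 0, 0], [0.02, 0, 0, 0, 0]])

```text
clock: 21.23
position: [0.6067, -0.0766, 0.1857]
ee_rot: [-0.675, -0.209, 0.675, -0.209]
ft_force: [-0.1, 0.2, -6.5]
grip_width: 0.29
```

```bash
python3 f.py
```

```text
pos [ 0.6067 -0.0766  0.1857] yaw 0.601 polar 0.61 r 0.1488 tool x [-0. -0. -1.]
F [-0.1  0.2 -6.5] T [0.01 0.08 0.01] radial 0.0 Mplug 0.03 pitch T 0.06
```

Free now: lateral force is zero and only the weight is left. Lifting.

step_arm(increments=[[0.02, 0, 0, 0.002, 0], [0.02, 0, 0, 0.002, 0], [0.02, 0, 0, 0.002, 0], [0.02, 0, 0, 0.002, 0], [0.02, 0, 0, 0.003, 0], [0.02, 0, 0, 0.005, 0], [0.02, 0, 0, 0.008, 0], [0.02, 0, 0, 0.01, 0], [0.02, 0, 0, 0.006, 0], [0.02, 0, 0, 0, 0], [0.02, 0, 0, 0, 0]])

```text
clock: 22.15
position: [0.607, -0.0763, 0.2264]
ee_rot: [0.676, 0.209, -0.675, 0.21]
ft_force: [-0.7, 0.2, -5.4]
grip_width: 0.29
```

```bash
python3 f.py; python3 w.py g | grep -v "   z"
```

```text
pos [ 0.607  -0.0763  0.2264] yaw 0.601 polar 0.61 r 0.1492 tool x [ 0.001  0.    -1.   ]
F [-0.7  0.2 -5.4] T [ 0.12 -0.1  -0.04] radial -0.5 Mplug 0.05 pitch T -0.15
tcp [ 0.607  -0.0763  0.2264] handle yaw by tool 0.6015 [-0.7  0.2 -5.4]
top head a range [-0.1655 -0.1651] b range -0.0193 0.0104 rect [-153.6   -7.4] [20.1 35.1] z [0.0097 0.0105 0.0119] 113
  handle end a [0.1397 0.1408] 0.1412
  dark end 0.12058068939055458
  drum: a -0.1707 b -0.0193 0.0104
 tube: angle off -0.037 b at a=-100: -1.3 z 0.0049
side head a range [-0.1669 -0.1665] b range -0.0183 0.0175 rect [-149.    -0.3] [36.3 35.5] z [-0.0007  0.0074  0.0085] 259
  handle end a [0.1356 0.1384] 0.1405
  dark end 0.11609660133708198
  drum: a -0.1721 b -0.0222 0.0189
```

step_arm(increments=[[0.02, -0.008, 0.015, 0, 0.05], [0.02, -0.015, 0.03, 0, 0.085], [0.02, -0.017, 0.033, 0, 0.1], [0.02, -0.017, 0.033, 0, 0.1], [0.02, -0.017, 0.033, 0, 0.1], [0.02, -0.017, 0.033, 0, 0.1], [0.02, -0.017, 0.033, 0, 0.1], [0.02, -0.017, 0.033, 0, 0.1], [0.02, -0.017, 0.033, 0, 0.1], [0.02, -0.016, 0.033, 0, 0.1], [0.02, -0.014, 0.028, 0, 0.08], [0.02, -0.008, 0.015, 0, 0.043]])

```text
clock: 23.75
position: [0.4244, 0.2796, 0.2259]
ee_rot: [0.475, 0.524, -0.475, 0.523]
ft_force: [0.5, 1.3, -6.3]
grip_width: 0.285
```

step_arm(increments=[[0.02, 0, 0, 0, 0], [0.02, 0, 0, 0, 0], [0.02, 0, 0, 0, 0], [0.02, 0, 0, 0, 0]])

```text
clock: 24.08
position: [0.4276, 0.2743, 0.2259]
ee_rot: [0.478, 0.521, -0.478, 0.521]
ft_force: [-0.9, -0.2, -6.0]
grip_width: 0.289
```

```bash
python3 w.py h | grep -v "   z"
```

```text
tcp [0.4276 0.2743 0.2259] handle yaw by tool 1.6564 [-0.9 -0.2 -6. ]
 tube: angle off 0.01 b at a=-100: 0.4 z 0.0079
top head a range [-0.1657 -0.1635] b range -0.0171 0.0172 rect [-147.8    0.2] [33.7 37.7] z [0.0098 0.0108 0.0118] 224
  handle end a [-0.0213 -0.0204] -0.0201
  dark end None
  drum: a -0.1709 b -0.022 0.0221
 tube: angle off 0.004 b at a=-100: 3.7 z 0.0063
side head a range [-0.1644 -0.1637] b range -0.0156 0.0202 rect [-147.4    2. ] [34.4 34.3] z [-0.0029  0.0078  0.0093] 182
  handle end a [0.0439 0.0536] 0.0558
  dark end 0.055845798838350204
  drum: a -0.1698 b -0.0209 0.024
```

step_arm(increments=[[0.02, -0.0003, 0.0006, -0.01, 0.003], [0.02, -0.0003, 0.0006, -0.02, 0.002], [0.02, 0, 0, -0.03, 0], [0.02, 0, 0, -0.03, 0], [0.02, 0, 0, -0.03, 0], [0.02, 0, 0, -0.025, 0], [0.02, 0, 0, -0.012, 0], [0.02, 0, 0, -0.005, 0], [0.02, 0, 0, -0.002, 0], [0.02, 0, 0, 0, 0], [0.02, 0, 0, 0, 0]])

```text
clock: 25.6
position: [0.4268, 0.2773, 0.0628]
ee_rot: [0.477, 0.523, -0.475, 0.523]
ft_force: [-0.9, -0.3, -4.9]
grip_width: 0.295
```

```bash
python3 f.py; python3 - <<'E'
from h import *
p=camera("side"); save(p,"i.png",(170,290,210,330),6)
E
```

```text
pos [0.4268 0.2773 0.0628] yaw 1.664 polar 1.702 r 0.443 tool x [ 0.001  0.001 -1.   ]
F [-0.9 -0.3 -4.9] T [ 0.1  -0.02  0.  ] radial -0.2 Mplug 0.41 pitch T -0.09
```

View pics/i.png

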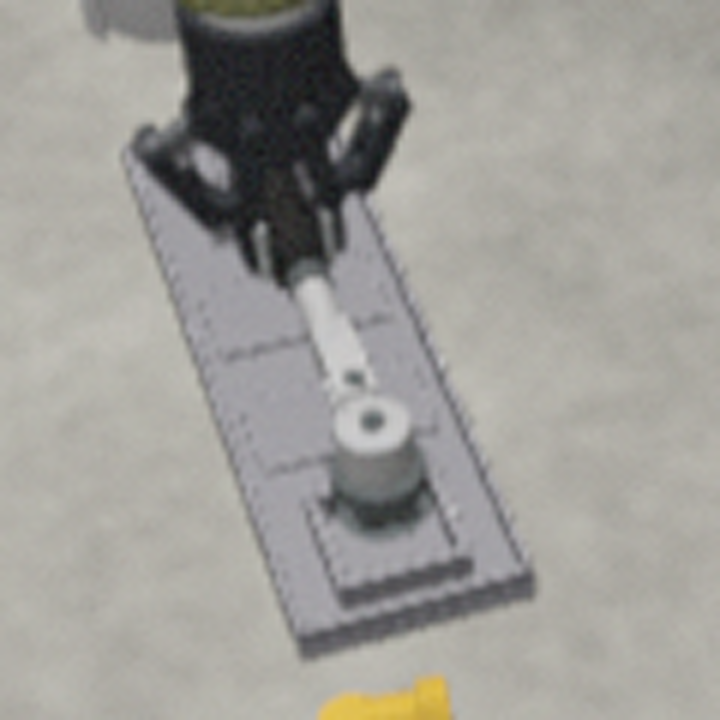

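The picture shows the socket at (372,440) above the pocket, in line with the tray. Lowering slowly.

step_arm(increments=[[0.02, 0, -0.0007, -0.004, 0], [0.02, 0, -0.0008, -0.004, 0], [0.02, 0, 0, -0.004, 0], [0.02, 0, 0, -0.004, 0], [0.02, 0, 0, -0.003, 0], [0.02, 0, 0, -0.002, 0], [0.02, 0, 0, -0.001, 0], [0.02, 0, 0, -0.001, 0], [0.02, 0, 0, 0, 0]])

```text
clock: 26.4
position: [0.4262, 0.2753, 0.0387]
ee_rot: [0.476, 0.523, -0.476, 0.523]
ft_force: [0.8, -0.9, -4.9]
grip_width: 0.29
```

step_arm(increments=[[0.02, 0, 0, -0.001, 0], [0.02, 0, 0, -0.001, 0], [0.02, 0, 0, -0.001, 0], [0.02, 0, 0, 0, 0]])

```text
clock: 26.73
position: [0.4263, 0.2755, 0.0362]
ee_rot: [0.476, 0.523, -0.476, 0.523]
ft_force: [-1.9, -1.2, 0.7]
grip_width: 0.291
```

step_arm(increments=[[0.02, 0, 0, -0.0005, 0], [0.02, 0, 0, 0, 0], [0.03, 0, 0, 0, 0], [0.04, 0, 0, 0, 0], [0.055, 0, 0, 0, 0], [0.055, 0, 0, 0, 0], [0.055, 0, 0, 0, 0], [0.055, 0, 0, 0, 0], [0.055, 0, 0, 0, 0]])

```text
clock: 27.48
position: [0.4262, 0.2754, 0.0353]
ee_rot: [0.476, 0.523, -0.476, 0.523]
ft_force: [0.1, 0.6, 0.1]
grip_width: 0.643
```

step_arm(increments=[[0.055, 0, 0, 0.01, 0], [0.055, 0, 0, 0.02, 0], [0.055, 0, 0, 0.03, 0], [0.055, 0, 0, 0.035, 0], [0.055, 0, 0, 0.035, 0], [0.055, 0, 0, 0.035, 0], [0.055, 0, 0, 0.03, 0], [0.055, -0.03, 0, 0, 0], [0.055, -0.03, 0, 0, 0], [0.055, -0.03, 0, 0, 0], [0.055, 0, 0, 0, 0], [0.055, 0, 0, 0, 0]])

```text
clock: 28.48
position: [0.3353, 0.2756, 0.2314]
ee_rot: [0.476, 0.523, -0.475, 0.523]
ft_force: [1.1, 0.2, 0.2]
grip_width: 0.645
```

```bash
python3 m.py 2>/dev/null | grep -v "^ *\[\|^ *-\?[0-9]" ; python3 - <<'E'
from h import *
a=camera("side"); save(a,"j.png",(150,350,190,400),3.8)
E
```

```text
top grip 431 (array([422.9, 317.2], dtype=float32), np.float32(-1.509)) (array([421.6, 318.4]), array([ 25.1, 155.7]), 5.6) 0.06580325502044904
 socket [0.4404 0.1252 0.0655] (array([440.8, 124.2]), array([34.5, 29.1]), 1.7)
 whole handle (array([428.6, 261.1], dtype=float32), np.float32(-1.498))
 tray (array([430. , 259.6]), array([116. , 366.3]), 5.2) (array([447.3, 247.5], dtype=float32), np.float32(1.483))
 plug (array([ 486.5, -162.9]), array([42.9, 46.7]), 27.5) [ 0.486  -0.1623  0.1628] centre of region [nan nan nan]
 head 111 (array([ 486. , -162.2]), array([25.4, 26. ]), 38.8) [ 0.4856 -0.1615  0.1704] 0.17082729117374762
 box 869 (array([ 615., -203.]), array([ 64.2, 102.4]), 72.4) (array([ 616.2, -202.3], dtype=float32), np.float32(-0.306)) 0.17203998443914825
 motor (array([ 650.8, -206.1], dtype=float32), np.float32(-0.378))
side grip 257 (array([418.8, 318. ], dtype=float32), np.float32(-1.476)) (array([419.8, 319.8]), array([ 25.8, 141.7]), 5.4) 0.0639617175458631
 socket [0.4379 0.1227 0.0614] (array([438.3, 124.9]), array([36. , 29.1]), 0.0)
 whole handle (array([424.8, 259.5], dtype=float32), np.float32(-1.48))
 tray (array([427.3, 262.7]), array([116.3, 371. ]), 5.2) (array([420.7, 216.3], dtype=float32), np.float32(-1.42))
 plug (array([ 483.4, -161.3]), array([44.2, 47.8]), 27.3) [ 0.4831 -0.1654  0.1603] centre of region [nan nan nan]
 head 108 (array([ 483.8, -161.6]), array([25.6, 24. ]), 36.7) [ 0.4834 -0.1631  0.1676] 0.1681814545513276
 box 933 (array([ 613.7, -203.7]), array([ 61.3, 101. ]), 71.8) (array([ 616.2, -210. ], dtype=float32), np.float32(-0.427)) 0.1687159039231343
 motor (array([ 647.1, -236.3], dtype=float32), np.float32(-0.315))
```

View pics/j.png

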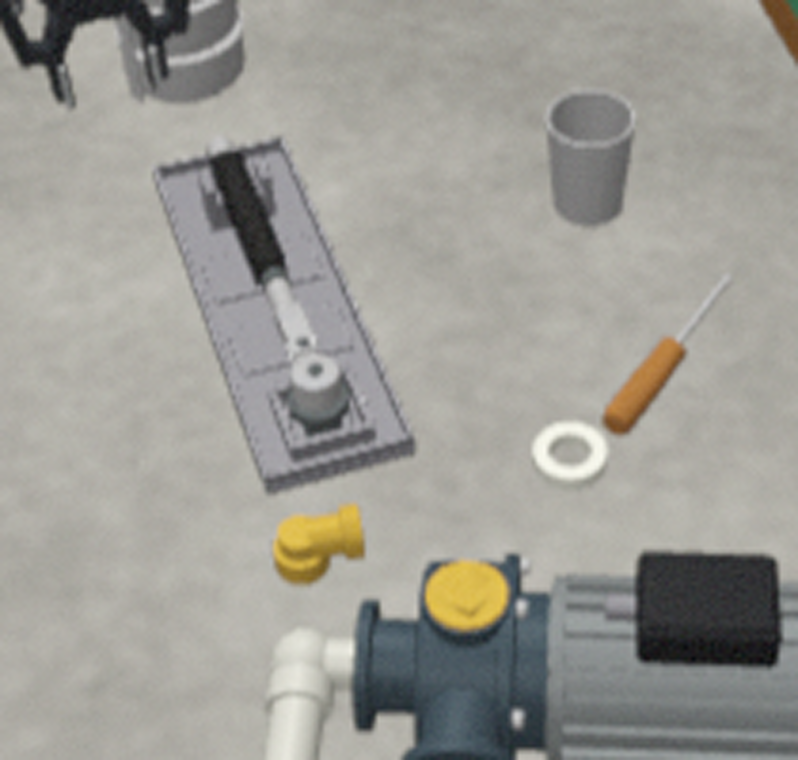

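The last picture shows the socket in the pocket at (318,385), the handle in the cradle, and the bystanders where they were. Socket height matches the start (65.5 mm in the top view), with about 2.5 mm of lateral shift. The plug head turned 59°→38°.

```bash
python3 -c "
from workcell import ticket; print(ticket.hand_in())"
```

```text
the job is handed in; nothing more can be done
None
```

The plug is tightened, the wrench is back in its tray and released, and the job is handed in. `hand_in()` reports no verdict, so what follows rests on my own last measurements.

- **Seating:** the socket went on with only a few newtons of contact and came fully home on the collar.
- **Break-over:** I pulled clockwise until the force levelled off. The moment about the plug was about 2.0 N·m, as expected, and the hinge was visibly bent. I estimate 0.15–0.2 rad, which is inside the 0.08–0.30 window. The hinge sprang straight when I unwound it.
- **Plug:** the head turned from about 59° to 38°. Taking the pump's axis as the joint's zero, it now stands at about 0.6 rad (0.4 needed). Both the bend and this angle are estimates from the cameras.
- **Lifting off:** the first lift failed because the socket was still wound on the head and the handle tilted up by about 0.11 rad. I lowered it, unwound until the moment was zero, and it then came off freely.
- **Tray:** the wrench lies straight, at the same socket height as at the start and about 2.5 mm to one side. It is aligned with the tray within about 0.02 rad. One noisy top-view line fit put the grip about 0.03 rad off the tray's direction; the other fits disagree with it.
- **Rest of the slab:** the bystanders visible in the last picture had not moved. Not all of them were in that frame. The gripper is clear, 0.23 m above the slab, and the run took about 30 s.

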